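Snap the axle clip onto the cart wheel's axle with the fork pusher

TASK

Pick up the fork pusher and use its forked nose to slide the split spring clip across the wheel's face, mouth first, until it snaps fully home in the groove of the axle stub. Then lay the fork pusher flat on the table again and let go. Do not push the clip with the gripper, do not knock the clip off the wheel, and leave the scraper and the other things on the table where they are.

Things in the scene. Friction and masses are not known exactly. Their poses are not given: they have to be found in the camera images.
- wheel: Black-tyred garden-cart wheel with a pale face, 240 mm across, lying on its back, fixed to the table. Its face (disc and tyre) is flat and level, 50 mm above the table. Origin: centre of its underside, on the axle's line; z up. A steel axle stub stands up from the middle. The clip starts 50 to 75 mm from the axle's line, roughly on the wheel's -x side
- axle_groove (a point): On the axle's line at the height of the wheel's face: the bottom of the axle's groove. The groove's core is 19 mm across and 7 mm tall; above it is the stub's head, 24 mm across and 12 mm tall, its top 69 mm over the table. The groove is open all round, so the clip may be pushed on from any side
- clip: Loose dark split spring clip, a blunt U 5 mm thick, flat on the wheel's face: 34 mm wide at its back, 40 mm across the ears, 34 mm long, 30 g. Origin: on its underside, centre of its bore; z up; +x points out of its mouth, which starts roughly towards the axle (within 35 degrees). Its straight back is at x = -21 mm. Fully home, its origin is on the axle's line within about 1 mm
- fork: Loose fork pusher lying flat on the table: a brown wooden block handle 24 mm wide, 40 mm tall, 100 mm long (x = -55 to 45 mm), and at its foot a flat steel blade 6 mm thick, underside level with the handle's, ending in two prongs. Origin: on its underside, below the handle; +x points to the forked nose (whole length about 185 mm, nose about 62 mm wide); z up. About 0.25 kg
- fork_grip (a point): Place to grip the fork pusher from above, across the 24 mm width of its handle: 10 mm forward of its origin and 28 mm above its underside
- fork_seat (a point): Middle of the floor of the fork's recess, 108 mm forward of its origin and 3 mm above its underside. The recess faces +x, is 37 mm wide at the floor with straight sides 10 mm long, then flares outwards to about 50 mm at the prong tips (22 mm ahead of the floor): it takes the clip's 34 mm back and keeps it square while pushing
- scraper: Look-alike tool to be left alone: same handle, but its blade ends in a plain straight edge 60 mm wide with no recess. Same frame as the fork's. Fork and scraper lie side by side at the robot's right with their noses to its left; either may be the nearer
- can: Bystander: closed grey can, 64 mm across, about 110 mm tall; origin under its centre
- tub: Bystander: open white plastic tub 120 x 100 x 90 mm; origin under its centre
- washer: Bystander: flat steel washer 56 mm across, 26 mm hole, 6 mm thick; origin under its centre
- clip_mouth (a point): Middle of the clip's mouth, 8.5 mm ahead of its origin, between the rounded nibs of its two sprung arms, 13 mm apart. The arms must spread 3 mm each to pass the 19 mm core. They meet it with the clip's origin about 17 mm from the axle's line, need a push of roughly 7 to 12 N along the clip's +x, and snap shut behind the core
There are look-alikes about, which are no part of the job. Of the things shaped like the clip, the dark steel one is meant. Several things look just like the wheel: the one meant starts farthest from the robot's base.

How it is judged:
By the outcome, as a careful person would: the job done as asked, in the order asked, and still so for the second after the job is handed in, with the robot touching nothing.
It also fails if it takes over 53 s, if anything falls off the work surface, if the arm or the gripper's body presses on something with over 40 N, if the wrist force passes 120 N, or if a joint passes its speed limit or range.

ROBOT

A 7-joint arm with a two-finger parallel gripper is mounted at the origin on the work surface. World frame = base frame: x ahead of the robot, y to its left, z up, the work surface at z = 0. Lengths are in m, angles in degrees, forces in N, time in s.
With the tool pointing down it reaches from about 0.4 to 0.85 m from the base axis. Payload 4.5 kg.
Tool frame: the origin (TCP) lies at the very end of the fingers, on their centre line; the grasp point (between the pads) lies 19 mm behind it; z points along the fingers, y is the line along which they close (so a half turn about z gives the same grasp; the last joint's range is limited). The gripper opens to 85 mm and grips with 20 to 120 N. Pads are 22 mm wide; open, the fingers measure 114 mm over their backs; the gripper's body (76 mm by 85 mm) begins 54 mm behind the grasp point. The pads swing forward as they close: fully open they stand 13 mm farther back than shut.
Start: joints at [66.452, 39.483, -11.15, 89.685, 9.013, 51.709, -12.324], TCP at [0.269, -0.564, 0.231] pointing down, gripper open.
Joint ranges: [-172.22, 172.22], [-26.19, 119.32], [-84.43, 86.54], [7.71, 146.69], [-57.33, 237.33], [2.42, 119.75], [-152.13, 152.13]. Speed limits (degrees/s): [147.25, 147.25, 180, 180, 180, 180, 180].

INTERFACE

Orientations are given as [roll, pitch, yaw] about the fixed x, y, z axes, in that order (R = Rz(yaw) Ry(pitch) Rx(roll)).
In Python, from station import ctrl, fingers, solver, readout, viewer, workorder gives the robot as it stands. Calls block until the motion is done:
- ctrl.reach(position, orientation): joint-space move of the TCP to a pose.
- ctrl.servo_line(position, vel=0.15, orientation=None, f_stop=None): straight line of the TCP; orientation=None keeps the orientation; vel is the mean speed in m/s. With f_stop (N) it stops when the force on the tool has changed by that much, and returns True; else False.
- ctrl.goto_joints(angles): joint-space move.
- fingers.move_gripper(opening, strength=None): finger opening in m; strength is the grip in N (None keeps the last); returns when the fingers have stopped.
- ctrl.sleep(seconds).
- solver.solve_ik(position, orientation): joint angles nearest the present ones, or None.
- readout.state(): the state.
- viewer.get_image(name): name is "scene" or "top"; returns the picture (420x560x3 uint8, red, green, blue); there is no depth.
- viewer.get_calibration(name): a dict with "fovy" (degrees; the focal length in pixels is half the picture's height over the tangent of half this angle, whatever the lens; pixels are square), "cx", "cy" (the principal point, pixels), "extrinsics" (4x4, takes a point from camera to world coordinates). Camera axes: x right, y down, z forward; pixel columns grow to the right and rows downward; lengths in m; the calibration is good to about 2 mm. A picture is of the moment at which its call begins. get_calibration takes no time and is no camera call.
A pose or a line that the arm cannot do raises ctrl.Unreachable and nothing moves.
- workorder.job_done(): hands the job in; it is judged then, once.
The state is a dict: "time": time; "joint_positions": joint angles; "qd": joint speeds; "joint_torque": joint torques, N m; "tool_pos": TCP position; "tcp_rot": TCP orientation; "wrist_force": force on the tool from outside, world axes, zero at the start; "moment": the same for the moment, N m; "grip_width": finger opening in m; "grasp_force": force on a finger pad.
Only numpy, scipy, OpenCV 4.12 (cv2) and the standard library are available. Lean on these libraries where they do the work, as an engineer would, in place of code of your own. Each camera call takes 0.05 s, during which the arm holds its last target. There are 200 camera calls.

## Working session

There is one attempt and no reset: what is moved stays moved. The work goes in short steps, each a Python script; the robot and the scene stay as the last script left them, time stands still between calls to the robot, and variables do not carry over. Pictures are saved under pics/ and viewed, at most 10 in all, crops included, and the job is handed in when it is done.

```bash
mkdir -p pics; ls; python3 - <<'E'
from station import viewer,readout
import cv2,numpy as np
for n in("scene","top"):
    cv2.imwrite(f"pics/{n}0.png",cv2.cvtColor(viewer.get_image(n),cv2.COLOR_RGB2BGR))
    c=viewer.get_calibration(n);print(n,c["fovy"],c["cx"],c["cy"],np.round(c["extrinsics"],4).tolist(),[k for k in c])
s=readout.state();print(s["time"],s["tool_pos"],s["tcp_rot"],s["grip_width"])
E
```

```text
pics
scene 43.14407683442996 279.66534530403356 213.32497610893208 [[-0.1394, 0.755, -0.6408, 1.2078], [0.9901, 0.0975, -0.1006, 0.1949], [-0.0135, -0.6485, -0.7611, 0.9156], [0.0, 0.0, 0.0, 1.0]] ['fovy', 'cx', 'cy', 'extrinsics']
top 52.71210700303241 281.8419932295402 209.71337340902895 [[0.0189, -0.997, 0.0751, 0.4131], [-0.9997, -0.02, -0.0142, 0.0928], [0.0157, -0.0748, -0.9971, 1.1668], [0.0, 0.0, 0.0, 1.0]] ['fovy', 'cx', 'cy', 'extrinsics']
0.1 [ 0.26862281 -0.56368524  0.2305596 ] [-1.79904052e+02  7.25904689e-03  2.54900675e+01] 0.08547268556024164
```

View pics/scene0.png

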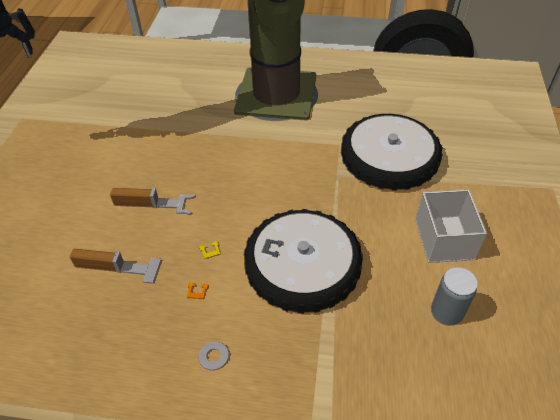

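View pics/top0.png

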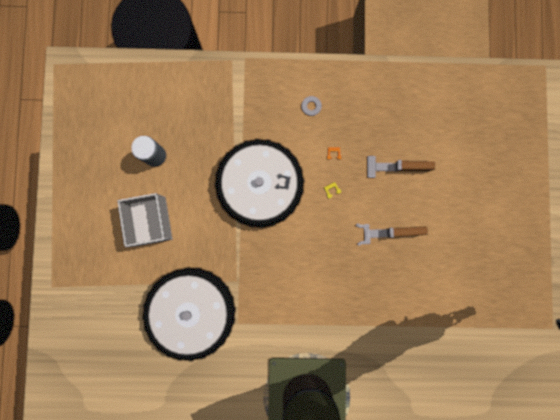

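The fork is the nearer tool: its nose is at about (362,235) in top and (185,204) in scene. The target wheel, the farther one, is at (259,183) top and (303,255) scene, with the dark clip at (283,181) top. Next I'll measure these.

```bash
cat > h.py <<'E'
from station import ctrl,fingers,solver,readout,viewer,workorder
import cv2,numpy as np
def img(n): return cv2.cvtColor(viewer.get_image(n),cv2.COLOR_RGB2BGR)
def ray(n,p,z):
    c=viewer.get_calibration(n);E=np.array(c["extrinsics"]);f=210/np.tan(np.radians(c["fovy"]/2))
    p=np.atleast_2d(p).astype(float)
    d=np.c_[(p[:,0]-c["cx"])/f,(p[:,1]-c["cy"])/f,np.ones(len(p))]@E[:3,:3].T
    return (E[:3,3]+d*((z-E[2,3])/d[:,2])[:,None])[:,:2]
def pix(n,P):
    c=viewer.get_calibration(n);E=np.array(c["extrinsics"]);f=210/np.tan(np.radians(c["fovy"]/2))
    q=(np.atleast_2d(P)-E[:3,3])@E[:3,:3]
    return q[:,:2]/q[:,2:]*f+[c["cx"],c["cy"]]
def rectify(n,im,cx,cy,z,half,s):
    "metric view of plane z: s px/m; columns = -y, rows = -x"
    k=[(cx+a*half,cy+b*half) for a,b in((1,1),(1,-1),(-1,-1),(-1,1))]
    src=pix(n,[(x,y,z) for x,y in k]).astype(np.float32)
    w=2*half*s;dst=np.float32([(0,0),(w,0),(w,w),(0,w)])
    return cv2.warpPerspective(im,cv2.getPerspectiveTransform(src,dst),(int(w),int(w)),flags=cv2.INTER_CUBIC)
def circ(p):
    A=np.c_[2*p,np.ones(len(p))];s=np.linalg.lstsq(A,(p**2).sum(1),rcond=None)[0]
    return s[:2],np.sqrt(s[2]+s[:2]@s[:2])
E
cat > m.py <<'E'
from h import *
T=img("top");S=img("scene");out=[]
for n,im,w,fk in(("top",T,(259,183),(395,232)),("scene",S,(303,250),(155,200))):
    w0=ray(n,w,.05)[0]
    m=((im.min(2)>110)&(np.hypot(*(np.indices(im.shape[:2])[::-1]-np.array(w)[:,None,None]))<60)).astype(np.uint8)
    c=max(cv2.findContours(m,0,1)[0],key=cv2.contourArea)
    p=ray(n,cv2.convexHull(c)[:,0],.05);print(n,"disc",circ(p))
    hull=cv2.convexHull(c);
    f0=ray(n,fk,.01)[0];print("fork approx",f0)
    out.append(np.hstack([cv2.resize(rectify(n,im,w0[0],w0[1],.055,.08,1850),(296,296)),cv2.resize(rectify(n,im,f0[0],f0[1],.006,.12,1850),(444,296))if 0 else cv2.resize(rectify(n,im,f0[0],f0[1],.006,.12,1233),(296,296))]))
cv2.imwrite("pics/m.png",np.vstack(out))
E
python3 m.py
```

```text
top disc (array([0.57033794, 0.13901244]), np.float64(0.09994955092973619))
fork approx [ 0.44521667 -0.23469702]
scene disc (array([0.57014407, 0.14038689]), np.float64(0.09861097209736903))
fork approx [ 0.4423125  -0.21463801]
```

View pics/m.png

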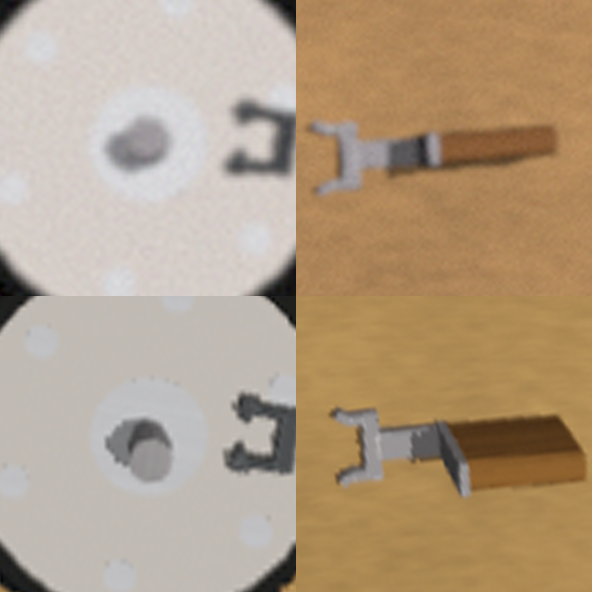

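```bash
cat > m2.py <<'E'
from h import *
def comp(m,min_a=15):
    n,l,st,_=cv2.connectedComponentsWithStats(m.astype(np.uint8),connectivity=8)
    return (l==1+np.argmax(st[1:,4]))
W=np.array([.5702,.1397])
def local(n,im,c,z,half,s=2000): return rectify(n,im,c[0],c[1],z,half,s)
def xy(m,c,half,s=2000):
    r,q=np.nonzero(m);return np.c_[c[0]+half-(r+.5)/s,c[1]+half-(q+.5)/s]
def rect(p):
    (c,(a,b),t)=cv2.minAreaRect((p*1000).astype(np.float32));t=t%90
    if t>45:t-=90;a,b=b,a   # a along x, b along y
    return np.round(c,1),round(a,1),round(b,1),round(t,1)
if __name__=="__main__":
  for n in("top","scene"):
    im=img(n)
    c=W+[0,-.065];L=local(n,im,c,.0525,.035);g=L.max(2)
    for th in(90,110): print(n,"clip",th,rect(xy(comp(g<th),c,.035)))
    c=np.array([.445,-.165]);L=local(n,im,c,.006,.05);hsv=cv2.cvtColor(L,cv2.COLOR_BGR2HSV)
    p=xy(comp((hsv[...,1]<75)&(hsv[...,2]>100)),c,.05);tip=p[:,1].max()
    q=p[p[:,1]>tip-.030];print(" nose",rect(q),"tip",tip, "neck",p[p[:,1]<tip-.035].mean(0))
    c=np.array([.445,-.26]);L=local(n,im,c,.04,.09);hsv=cv2.cvtColor(L,cv2.COLOR_BGR2HSV)
    m=(hsv[...,1]>110)&(hsv[...,2]<(125 if n=="top" else 100))
    p=xy(comp(m),c,.09);print(" handle",rect(p))
    cv2.imwrite(f"pics/h_{n}.png",np.hstack([L,cv2.cvtColor(m.astype(np.uint8)*255,8)]))
E
python3 m2.py
```

```text
top clip 90 (array([569.7,  66.1]), 28.1, 8.9, -8.7)
top clip 110 (array([570.9,  76.3]), 36.6, 31.8, -9.0)
 nose (array([ 437.8, -142. ]), 29.5, 60.0, 0.0) tip -0.12725 neck [ 0.44020497 -0.1771078 ]
 handle (array([ 433.8, -245.1]), 10.6, 129.6, 5.8)
scene clip 90 (array([571.7,  77.7]), 39.8, 33.4, -9.5)
scene clip 110 (array([571.8,  77.9]), 41.2, 36.0, -9.6)
 nose (array([ 439.2, -140. ]), 29.5, 63.0, 0.0) tip -0.12525 neck [ 0.44258305 -0.17566849]
 handle (array([ 476.3, -252.6]), 28.1, 100.9, 4.0)
```

The clip's origin is about (0.572, 0.082) with heading about 80.5°, and the axle is at (0.570, 0.140). The fork's origin is about (0.4475, -0.2556) with heading about 94.5°. Now I'll pick up the fork.

```bash
python3 - <<'E'
from h import *
G=[.4467,-.2456]
for yaw in(94.5,-85.5):
    for p in((*G,.12),(*G,.009),(.55,-.06,.12),(.574,.02,.06)):
        q=solver.solve_ik(list(p),[180,0,yaw]);print(yaw,p,None if q is None else np.round(q,0))
yaw=94.5 if solver.solve_ik([*G,.009],[180,0,94.5]) is not None else -85.5
ctrl.reach([*G,.10],[180,0,yaw])
ctrl.servo_line([*G,.0095],vel=.1,f_stop=15)
print(readout.state()["tool_pos"])
fingers.move_gripper(.0,strength=100)
s=readout.state();print(s["time"],s["grip_width"],s["grasp_force"],s["wrist_force"])
ctrl.servo_line([*G,.0895],vel=.1)
s=readout.state();print(s["time"],s["tool_pos"],s["tcp_rot"],s["grip_width"],s["wrist_force"])
a=img("top");b=img("scene");cv2.imwrite("pics/t1.png",a);cv2.imwrite("pics/s1.png",b)
cv2.imwrite("pics/c1.png",np.vstack([cv2.resize(a[180:290,330:450],None,fx=2.7,fy=2.7),cv2.resize(b[120:230,100:220],None,fx=2.7,fy=2.7)]))
E
```

```text
94.5 (0.4467, -0.2456, 0.12) [ 35.  42. -18. 115.  27.  27.   1.]
94.5 (0.4467, -0.2456, 0.009) [ 28.  53.  -8. 117.  33.  12.  -4.]
94.5 (0.55, -0.06, 0.12) [ 14.  44. -21. 107.  27.  33. -21.]
94.5 (0.574, 0.02, 0.06) [  4.  51. -18. 105.  30.  28. -30.]
-85.5 (0.4467, -0.2456, 0.12) [  13.   43.   17.  116.  -29.   25. -123.]
-85.5 (0.4467, -0.2456, 0.009) [  19.   54.    7.  118.  -34.   10. -118.]
-85.5 (0.55, -0.06, 0.12) [ -12.   46.   23.  109.  -32.   32. -143.]
-85.5 (0.574, 0.02, 0.06) [ -19.   53.   22.  107.  -39.   29. -145.]
[ 0.44698345 -0.24580461  0.00992944]
3.3917 0.02246639147966549 98.63980650901794 [-1.43587486  0.15511468  4.99058693]
4.3417 [ 0.44626814 -0.24548672  0.08902365] [-1.79945244e+02 -2.53006766e-02  9.44981950e+01] 0.022623040754699238 [ 0.02398763  0.25012952 -2.96275879]
```

View pics/c1.png

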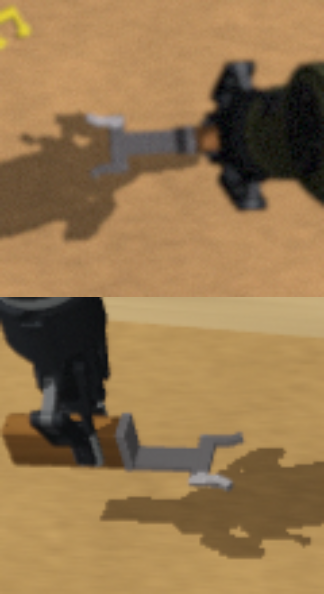

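```bash
cat >> h.py <<'E'
W=np.array([.5702,.1397]); DZ=.0095   # TCP above fork underside
def seat_pose(seat,hd,zu,off=np.array([.098,0.])):
    "TCP pos and rpy to put the fork's seat at xy, heading hd deg, underside at zu"
    a=np.radians(hd);R=np.array([[np.cos(a),-np.sin(a)],[np.sin(a),np.cos(a)]])
    t=np.asarray(seat)-R@off
    return [*t,zu+DZ],[180,0,hd]
E
python3 - <<'E'
from h import *
hd=80.5;u=np.array([np.cos(np.radians(hd)),np.sin(np.radians(hd))]);o=np.array([.5724,.0817])
p,r=seat_pose(o-.058*u,hd,.085);ctrl.reach(p,r)
p,r=seat_pose(o-.058*u,hd,.0525);print(ctrl.servo_line(p,vel=.08,f_stop=6))
s=readout.state();print(s["time"],s["tool_pos"],s["tcp_rot"],s["wrist_force"])
out=[]
for n in("top","scene"):
    im=img(n);cv2.imwrite(f"pics/{n}2.png",im)
    out.append(rectify(n,im,W[0],W[1]-.06,.0585,.08,2400))
cv2.imwrite("pics/c2.png",np.hstack(out))
E
```

```text
False
5.8167 [ 0.54644956 -0.07254958  0.0617307 ] [-1.79969351e+02  7.63922006e-03  8.04671235e+01] [ 0.56841609 -0.58467999 -1.69283377]
```

View pics/c2.png

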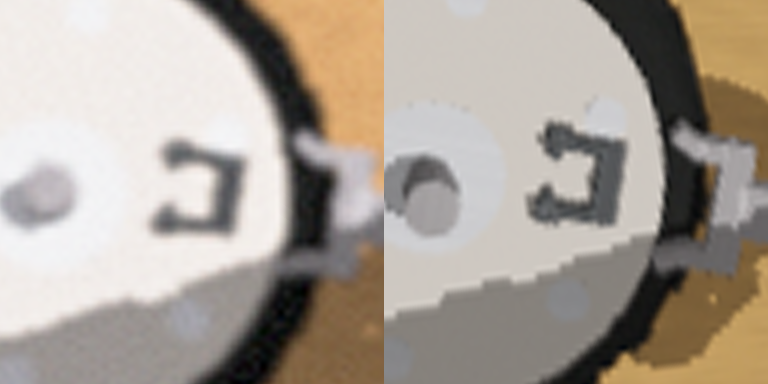

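Both views show the fork about 58 mm behind the clip, within about 1 mm of being laterally aligned. Its nose sits about 4 mm further back than expected, so I'll set the seat offset to 94 mm. Now I'll lower it, engage the clip and begin the arc.

```bash
sed -i 's/\.098,0\./.094,0./' h.py; python3 - <<'E'
from h import *
un=lambda h:np.array([np.cos(np.radians(h)),np.sin(np.radians(h))])
hd=80.5;o=np.array([.5724,.0817])
s0=readout.state()["tool_pos"]
p,r=seat_pose(o-.054*un(hd),hd,.051);print(ctrl.servo_line(p,vel=.05,f_stop=6))
p,r=seat_pose(o-.021*un(hd),hd,.051);print(ctrl.servo_line(p,vel=.03,orientation=r,f_stop=6))
hf=96.9;P1=W-.025*un(hf);pos=o.copy();N=6
L=np.linalg.norm(P1-o)
for i in range(1,N+1):
    h0=hd+(hf-hd)*(i-.5)/N;pos=pos+un(h0)*L/N
    h=hd+(hf-hd)*i/N
    p,r=seat_pose(pos-.021*un(h),h,.051)
    if ctrl.servo_line(p,vel=.03,orientation=r,f_stop=8): print("stop",i);break
s=readout.state();print(s["time"],s["tool_pos"],s["tcp_rot"],s["wrist_force"],pos,P1)
out=[]
for n in("top","scene"):
    im=img(n);cv2.imwrite(f"pics/{n}3.png",im)
    out.append(rectify(n,im,W[0],W[1]-.03,.0555,.06,3200))
cv2.imwrite("pics/c3.png",np.hstack(out))
E
```

```text
False
False
9.9333 [0.58709783 0.00093327 0.06050732] [ 1.79990434e+02 -1.42409772e-02  9.69236863e+01] [-0.31168338 -0.20685096 -2.29209994] [0.57315051 0.11477222] [0.57320342 0.11488107]
```

View pics/c3.png

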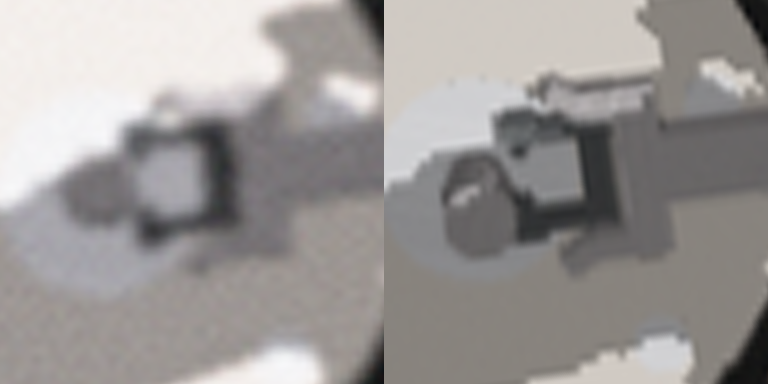

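The clip is seated squarely in the recess. In top its ears are at (130,140) and (150,235), and its axis passes through the axle at about (96,192). Next is the straight push to snap it home.

```bash
python3 - <<'E'
from h import *
h=96.9;u=np.array([np.cos(np.radians(h)),np.sin(np.radians(h))])
for d in np.arange(.022,-.0061,-.002):
    p,r=seat_pose(W-(d+.021)*u,h,.051)
    st=ctrl.servo_line(p,vel=.02,orientation=r,f_stop=22)
    s=readout.state();a=(W-s["tool_pos"][:2])@u-.115
    print(round(d*1e3),round(a*1e3,1),np.round(s["wrist_force"],1),st)
    if st or s["wrist_force"][:2]@u<-18:break
print(s["time"],s["tool_pos"],s["tcp_rot"])
out=[]
for n in("top","scene"):
    im=img(n);cv2.imwrite(f"pics/{n}4.png",im)
    out.append(rectify(n,im,W[0],W[1]-.03,.0555,.06,3200))
cv2.imwrite("pics/c4.png",np.hstack(out))
E
```

```text
22 21.7 [-0.4 -0.2 -2.5] False
20 19.7 [-0.2 -1.  -2.1] False
18 18.1 [-0.3 -0.  -2.7] False
16 17.2 [-1.7 -3.5 -0.7] False
14 16.3 [-0.7 -6.6 -1.3] False
12 15.6 [ 0.1 -8.8  0.4] False
10 14.2 [-0.2 -9.1  0.6] False
8 11.7 [-0.5 -7.8 -1.3] False
6 6.0 [-0.  -0.8 -1.9] False
4 2.2 [ 0.2  0.2 -3.1] False
2 1.5 [-0.9  0.1 -2.3] False
0 0.8 [-0.3 -1.9 -1.1] False
-2 0.6 [ 0.5 -5.2 -0.1] False
-4 0.5 [ 0.4 -8.5  0.1] False
-6 0.4 [  0.9 -12.2   1.5] False
13.8417 [0.58367428 0.02511158 0.0609561 ] [-179.94381854    0.45245947   96.64384925]
```

View pics/c4.png

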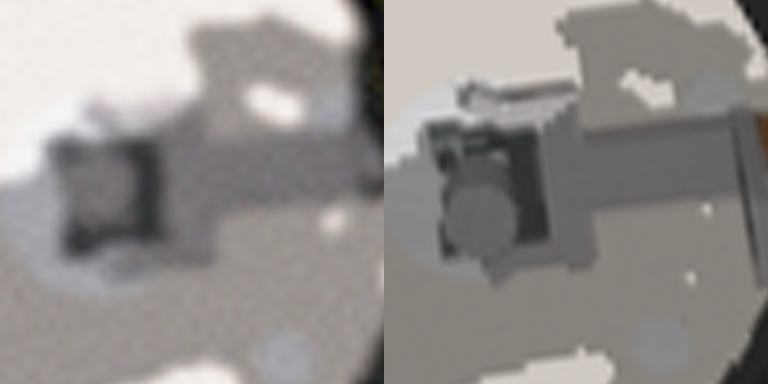

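The force trace shows a clean snap: it peaked near 9 N, dropped to 0, then hit a hard stop with the origin at about 0.5 mm. The picture shows the clip wrapped around the stub. I'll back off and lay the fork down at its old spot.

```bash
python3 - <<'E'
from h import *
h=96.9;u=np.array([np.cos(np.radians(h)),np.sin(np.radians(h))])
for d,v in((.012,.03),(.06,.06)):
    p,r=seat_pose(W-(d+.021)*u,h,.0515);ctrl.servo_line(p,vel=v,orientation=r)
p,r=seat_pose(W-.085*u,h,.10);ctrl.servo_line(p,vel=.1,orientation=r)
G=[.4467,-.2456];r=[180,0,94.5]
ctrl.reach([*G,.09],r)
ctrl.servo_line([*G,.02],vel=.1)
st=ctrl.servo_line([*G,.0085],vel=.02,f_stop=5)
s=readout.state();print(st,s["tool_pos"],s["wrist_force"])
fingers.move_gripper(.085)
ctrl.servo_line([*G,.12],vel=.1)
ctrl.reach([.269,-.564,.231],[180,0,25.5]);ctrl.sleep(.5)
s=readout.state();print(s["time"],s["tool_pos"],s["wrist_force"])
a=img("top");b=img("scene");cv2.imwrite("pics/top5.png",a);cv2.imwrite("pics/scene5.png",b)
A=np.hstack([rectify("top",a,W[0],W[1],.055,.05,3000),rectify("scene",b,W[0],W[1],.055,.05,3000)])
B=np.hstack([cv2.resize(a[60:285,205:445],(300,281)),cv2.resize(b[110:380,60:380],(300,281))])
cv2.imwrite("pics/c5.png",np.vstack([A,B]))
E
```

```text
True [ 0.446711   -0.24567125  0.00995706] [ 0.0941692  -0.03670703  4.96364301]
22.4417 [ 0.2690974  -0.56387218  0.23093793] [-0.2950165  -0.46805168  0.3492175 ]
```

View pics/c5.png

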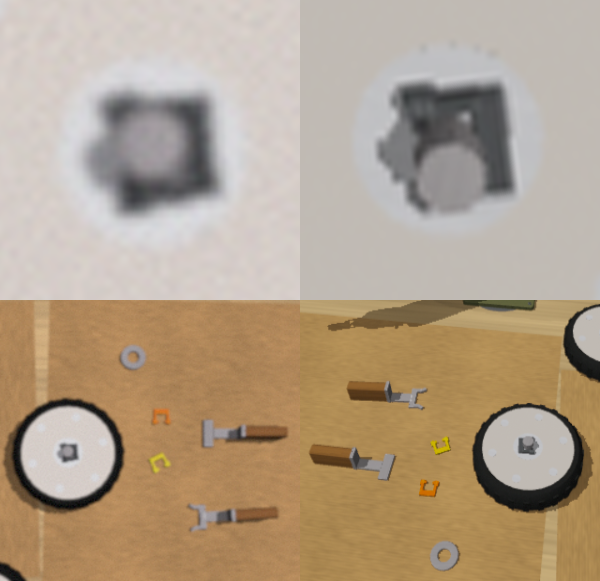

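The clip surrounds the stub and its back edge is at about (510,140), roughly 20–21 mm from the axle, so it's home. The fork lies flat and everything else looks undisturbed.

```bash
python3 -c "
from station import workorder;print(workorder.job_done())"
```

```text
the job is handed in; nothing more can be done
None
```

The clip is snapped home in the axle groove, the fork pusher is flat on the table back where it started, nothing else looks to have moved, and the job was handed in after about 22 s of robot time; no verdict came back.

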